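Run a fingertip along the tines of a lawn-raker bar

ROBOT

A 6-joint arm with a two-finger parallel gripper is mounted at the origin on the work surface. World frame = base frame: x ahead of the robot, y to its left, z up, the work surface at z = 0. Lengths are in m, angles in degrees, forces in N, time in s.
With the tool pointing down it reaches from about 0.3 to 0.75 m from the base axis. Payload 8.5 kg.
Tool frame: the origin (TCP) lies on the centre line of the jaws, within the pads' length; the fingertips stand 25 mm ahead of it and the grasp point (between the pads) lies 6 mm ahead of it; z points along the fingers, y is the line along which they close (so a half turn about z gives the same grasp; the last joint's range is limited). The gripper opens to 85 mm and grips with 20 to 120 N. Pads are 22 mm wide; open, the fingers measure 114 mm over their backs; the gripper's body (76 mm by 85 mm) begins 54 mm behind the grasp point. The pads swing forward as they close: fully open they stand 13 mm farther back than shut.
Start: joints at [63.352, 21.807, 74.336, -0, 83.858, -12.336], TCP at [0.136, 0.533, 0.256] pointing down, gripper open.
Joint ranges: [-178.18, 178.18], [-50.72, 133.34], [12.68, 142.11], [-81.47, 261.47], [9.98, 163.14], [-165.26, 165.26]. Speed limits (degrees/s): [136.94, 136.94, 180, 180, 180, 180].

INTERFACE

Orientations are given as a 3x3 rotation matrix whose columns are the frame's x, y, z axes.
In Python, from rig import telemetry, optics, env gives the robot as it stands.
- The arm moves only by the tool send_rows, never from a script. Its argument "deltas" is a list that holds one entry, the list of rows, each a list of 7 numbers: the shift along the tool's x, y, z in m, then the turn, a rotation vector about the tool's x, y, z in rad, then the opening, from -1 (shut) to 1 (fully open), so that 0 is half open. In form: [[[x, y, z, ax, ay, az, grip], ...]]. A call has 1 to 12 rows; each row shifts and turns the commanded pose from where the row before left it, along the tool's axes as they then stand; what a row does not reach is not made up. A row lasts 1/8 s, in which the tool goes at most 62.5 mm and 10.7 degrees, less where a joint would pass 70% of its speed; a pose out of reach is approached as far as the arm can. A call is refused whole if a number of a shift passes 0.0625 or a number of a turn 0.188, either way. A call with a gripper value outside its range is refused whole. The fingers move at their own pace and stop on an object; "squeeze" is the grip in N (left out, the last holds). Time passes only in rows, so rows that do not move let the fingers close. It gives the time, the measured TCP pose, the force, the opening and the grip force at its end, in the units of the state.
- telemetry.observe(): the state, without advancing time (a new reading comes with each control period).
- optics.get_image(name): name is "scene" or "top" or "wrist"; returns a dict with "image" (480x640x3 uint8, red, green, blue), "range_z" (480x640 float32, m along the optical axis (not along the pixel's ray), 0 where there is no reading), "K" (3x3 intrinsics, pixels), "rvec" (rotation vector, rad) and "tvec" (3), from world to camera coordinates, as OpenCV has them; the wrist camera has in their place "hand_eye" (4x4, takes a point from camera to tool coordinates, whose origin is the TCP and whose axes are the flange's). Camera axes: x right, y down, z forward; pixel columns grow to the right and rows downward; lengths in m; the calibration is good to about 2 mm. A picture is of the moment at which its call begins: read the wrist's pose just before it.
- env.close_job(): hands the job in; it is judged then, once.
The state is a dict: "time_s": time; "q": joint angles; "qvel": joint speeds; "joint_efforts": joint torques, N m; "position": TCP position; "tool_rot": TCP orientation; "ft_force": force on the tool from outside, world axes, zero at the start; "wrist_torque": the same for the moment, N m; "grip_width": finger opening in m; "gripper_force": force on a finger pad.
Only numpy, scipy, OpenCV 4.12 (cv2) and the standard library are available. Lean on these libraries where they do the work, as an engineer would, in place of code of your own. Each camera call takes 0.05 s, during which the arm holds its last target. There are 200 camera calls.

TASK

Check the springs of the lawn-raker tine bar that lies on the table with its tines up: run your fingertips along the tops of the tines, starting at the end with the round socket and finishing past the plain end, so that each of the six in turn visibly bends (well over ten degrees) away from the socket and flicks back upright. Touch them lightly: bend no tine further than about 45 degrees, do not push any back towards the socket, and do not pick up or shift the bar or anything lying around it.

Things in the scene. Friction and masses are not known exactly. Their poses are not given: they have to be found in the camera images.
- tine_bar: loose tine bar of a lawn raker, 0.75 to 1.2 kg, lying tines up: black plastic, 18 mm thick, 50 mm wide, about 250 mm long, curved (160 mm radius along the row). Six upright spring tines stand along it 36 mm apart; a round steel socket stands on one end only. Origin on the underside near the middle of the row; y from the socket end to the plain end, x to the bulging side, z up.
- socket (a point): centre of the mouth of the round steel socket, a stub 40 mm across and 50 mm tall that stands on the bar's start end, 45 mm along the arc before the first tine.
- tine1_tip (a point): top of tine 1 of 6, counted from the socket end (1 is next to the socket, 6 at the plain end). The tine is a steel strip 12 mm wide across the row and 3 mm thick along it, with a rolled tip 8 mm thick and 14 mm wide; its top is 108 mm above the table when straight and 78 mm above its spring pivot.
- tine2_tip (a point): top of tine 2 of 6, counted from the socket end (1 is next to the socket, 6 at the plain end). The tine is a steel strip 12 mm wide across the row and 3 mm thick along it, with a rolled tip 8 mm thick and 14 mm wide; its top is 108 mm above the table when straight and 78 mm above its spring pivot.
- tine3_tip (a point): top of tine 3 of 6, counted from the socket end (1 is next to the socket, 6 at the plain end). The tine is a steel strip 12 mm wide across the row and 3 mm thick along it, with a rolled tip 8 mm thick and 14 mm wide; its top is 108 mm above the table when straight and 78 mm above its spring pivot.
- tine4_tip (a point): top of tine 4 of 6, counted from the socket end (1 is next to the socket, 6 at the plain end). The tine is a steel strip 12 mm wide across the row and 3 mm thick along it, with a rolled tip 8 mm thick and 14 mm wide; its top is 108 mm above the table when straight and 78 mm above its spring pivot.
- tine5_tip (a point): top of tine 5 of 6, counted from the socket end (1 is next to the socket, 6 at the plain end). The tine is a steel strip 12 mm wide across the row and 3 mm thick along it, with a rolled tip 8 mm thick and 14 mm wide; its top is 108 mm above the table when straight and 78 mm above its spring pivot.
- tine6_tip (a point): top of tine 6 of 6, counted from the socket end (1 is next to the socket, 6 at the plain end). The tine is a steel strip 12 mm wide across the row and 3 mm thick along it, with a rolled tip 8 mm thick and 14 mm wide; its top is 108 mm above the table when straight and 78 mm above its spring pivot.
- tine1 (a joint): bend of tine 1, rad: 0 upright, positive when its tip leans along the row away from the socket. It bends only along the row, both ways; a spring (0.2 N m per rad, 2 N at the tip at 0.6 rad) brings it back upright in about 0.3 s. A fingertip passing d mm below its top bends it about arccos(1 - d/78) before it slips past.
- tine2 (a joint): bend of tine 2, rad: 0 upright, positive when its tip leans along the row away from the socket. It bends only along the row, both ways; a spring (0.2 N m per rad, 2 N at the tip at 0.6 rad) brings it back upright in about 0.3 s. A fingertip passing d mm below its top bends it about arccos(1 - d/78) before it slips past.
- tine3 (a joint): bend of tine 3, rad: 0 upright, positive when its tip leans along the row away from the socket. It bends only along the row, both ways; a spring (0.2 N m per rad, 2 N at the tip at 0.6 rad) brings it back upright in about 0.3 s. A fingertip passing d mm below its top bends it about arccos(1 - d/78) before it slips past.
- tine4 (a joint): bend of tine 4, rad: 0 upright, positive when its tip leans along the row away from the socket. It bends only along the row, both ways; a spring (0.2 N m per rad, 2 N at the tip at 0.6 rad) brings it back upright in about 0.3 s. A fingertip passing d mm below its top bends it about arccos(1 - d/78) before it slips past.
- tine5 (a joint): bend of tine 5, rad: 0 upright, positive when its tip leans along the row away from the socket. It bends only along the row, both ways; a spring (0.2 N m per rad, 2 N at the tip at 0.6 rad) brings it back upright in about 0.3 s. A fingertip passing d mm below its top bends it about arccos(1 - d/78) before it slips past.
- tine6 (a joint): bend of tine 6, rad: 0 upright, positive when its tip leans along the row away from the socket. It bends only along the row, both ways; a spring (0.2 N m per rad, 2 N at the tip at 0.6 rad) brings it back upright in about 0.3 s. A fingertip passing d mm below its top bends it about arccos(1 - d/78) before it slips past.
- spark_plug: white ceramic spark plug standing upright close to the hollow side of the curved bar, 24 mm across, 50 mm tall; origin under its foot. Leave alone.
- tape_roll: grey roll of tape lying flat close to the bulging side of the curved bar, 64 mm across, 22 mm tall; origin under its centre. Leave alone.
- grease_tin: round steel tin, 64 mm across, 55 mm tall; origin under its centre. Leave alone.
- screwdriver: screwdriver lying on the table, about 200 mm long; origin at its underside. Leave alone.
- tap: brass garden tap with a flat cross handle, 50 x 55 mm, 57 mm tall; origin under it. Leave alone.
- plug_box: small cardboard box 70 x 50 x 35 mm; origin under its centre. Leave alone.
- oil_bottle: yellow plastic bottle 52 mm across, 85 mm tall, on the far right; origin under its centre. Leave alone.

How it is judged:
By the outcome, as a careful person would: the job done as asked, in the order asked, and still so for the second after the job is handed in, with the robot touching nothing.
It also fails if it takes over 38 s, if anything falls off the work surface, if the arm or the gripper's body presses on something with over 40 N, if the wrist force passes 120 N, or if a joint passes its speed limit or range.

## Working session

There is one attempt and no reset: what is moved stays moved. The work goes in short steps, Python scripts to look and compute and a tool call to move; the robot and the scene stay as the last step left them, time stands still between calls to the robot, and variables do not carry over. Pictures are saved under pics/ and viewed, at most 10 in all, crops included, and the job is handed in when it is done.

Besides the shell and the picture viewer there is one more tool, called after ">>>" as a command line: name --argument value ..., lists and objects as JSON in quotes. send_rows: Moves the arm, as the interface text tells. Its arguments: {"type":"object","properties":{"deltas":{"type":"array"},"squeeze":{"type":"number"}},"required":["deltas"]}

```bash
mkdir -p pics; cat > h.py <<'E'
import numpy as np, cv2
from rig import telemetry, optics, env
def world(d):
    K=d["K"]; z=d["range_z"]; v,u=np.mgrid[:480,:640]
    P=np.stack([(u-K[0,2])/K[0,0]*z,(v-K[1,2])/K[1,1]*z,z],-1)
    if "hand_eye" in d:
        s=telemetry.observe(); H=np.array(d["hand_eye"]); R=np.array(s["tool_rot"])
        W=(P@H[:3,:3].T+H[:3,3])@R.T+np.array(s["position"])
    else:
        R=cv2.Rodrigues(np.array(d["rvec"],float))[0]; W=(P-np.array(d["tvec"]).ravel())@R
    W[z==0]=np.nan
    return W
def save(n,im,f=1):
    cv2.imwrite(f"pics/{n}.png",cv2.resize(im[...,::-1],None,fx=f,fy=f,interpolation=cv2.INTER_CUBIC))
E
python3 - <<'E'
from h import *
s=telemetry.observe(); print(s["time_s"],s["position"],s["tool_rot"],s["ft_force"],s["grip_width"])
for n in ["top","scene"]:
    d=optics.get_image(n); save(n,d["image"]); W=world(d); np.save(n+".npy",W)
    print(n,np.nanmin(W[...,2]),np.nanmedian(W[...,2]), W[240,320])
E
```

```text
0.0 [0.1358562  0.53268882 0.25571465] [[-9.68966148e-01  2.47192631e-01 -6.38507725e-04]
 [ 2.47193277e-01  9.68965319e-01 -1.30169920e-03]
 [ 2.96921391e-04 -1.41913728e-03 -9.99998949e-01]] [-0.23554901 -0.69786511  0.15567059] 0.08565284497899656
top -0.7739521501267121 -0.0007576002246591885 [0.63401127 0.01015331 0.02105885]
scene -0.769047329316956 -0.000636256020696751 [ 5.53565521e-01 -6.78185044e-02  4.40235720e-04]
```

View pics/top.png

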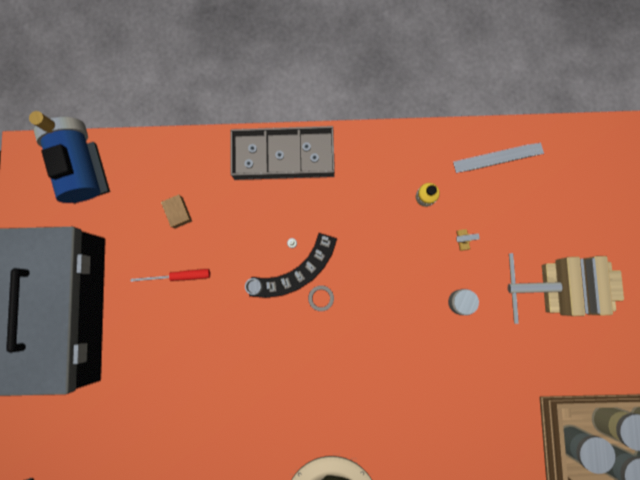

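View pics/scene.png

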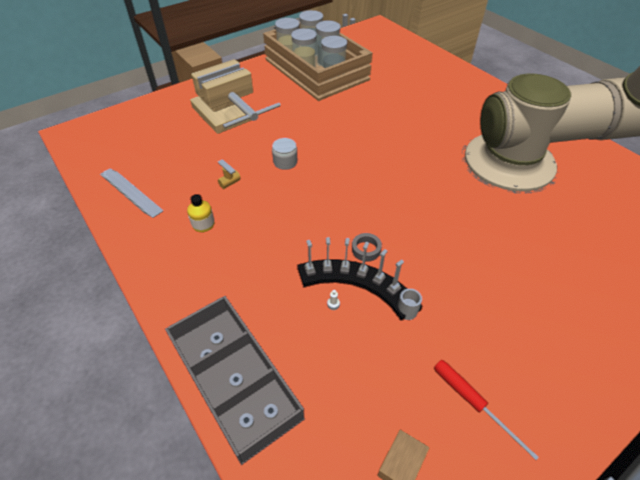

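The top view shows the socket at (253,286), the tines curving right and up to the plain end at (327,240), the spark plug at (292,243) and the tape at (321,298). The scene view confirms it: socket at (410,300), tine 6 at (309,245).

```bash
python3 - <<'E'
from h import *
for n in ["top","scene"]:
    W=np.load(n+".npy")
    near=(np.abs(W[...,0]-.57)<.15)&(np.abs(W[...,1]-.08)<.2)
    for lo,hi in [(.085,.13),(.04,.07)]:
        m=(near&(W[...,2]>lo)&(W[...,2]<hi)).astype(np.uint8)
        k,l,st,c=cv2.connectedComponentsWithStats(m,connectivity=8)
        for i in range(1,k):
            p=W[l==i]; print(n,lo,len(p),c[i].round(1),p.mean(0).round(4),p.max(0).round(4),p.min(0).round(4))
E
```

```text
top 0.085 21 [324.6 237.6] [ 0.6278 -0.002   0.1068] [0.632  0.0041 0.1117] [ 0.6229 -0.0076  0.1006]
top 0.085 21 [318.1 251.5] [0.5959 0.0138 0.106 ] [0.6018 0.0211 0.1132] [0.5905 0.0073 0.1007]
top 0.085 23 [309. 264.] [0.5675 0.0357 0.106 ] [0.5746 0.0425 0.1103] [0.5607 0.029  0.0994]
top 0.085 22 [296.8 273.7] [0.5459 0.0644 0.1054] [0.5523 0.0709 0.11  ] [0.5382 0.0593 0.102 ]
top 0.085 22 [283.  280.9] [0.5302 0.0964 0.1068] [0.537  0.101  0.1099] [0.5229 0.0918 0.103 ]
top 0.085 20 [267.8 284.3] [0.5233 0.1315 0.1065] [0.5288 0.136  0.111 ] [0.517  0.1286 0.1025]
top 0.04 17 [290.6 240.8] [0.6311 0.082  0.0439] [0.6383 0.0886 0.0521] [0.626  0.0763 0.0403]
top 0.04 9 [325.2 240.9] [ 0.6271 -0.003   0.0535] [0.6288 0.0025 0.0686] [ 0.625  -0.0097  0.0402]
top 0.04 7 [319.3 254.3] [0.5943 0.0122 0.058 ] [0.5966 0.0174 0.0687] [0.5924 0.0079 0.0416]
top 0.04 1 [312. 267.] [0.5649 0.0309 0.0479] [0.5649 0.0309 0.0479] [0.5649 0.0309 0.0479]
top 0.04 2 [299.5 277. ] [0.5408 0.0611 0.0587] [0.5413 0.0617 0.0681] [0.5403 0.0604 0.0493]
top 0.04 89 [252.4 285.6] [0.5237 0.1761 0.04
[... 906 characters left out ...]
52 0.0125 0.0402]
scene 0.04 29 [310.  260.7] [0.6284 0.0018 0.0557] [0.6304 0.0044 0.0697] [ 0.6268 -0.0034  0.0407]
scene 0.04 19 [345.7 259.6] [0.5697 0.04   0.055 ] [0.5722 0.0423 0.0677] [0.5628 0.0349 0.0406]
scene 0.04 27 [363.6 263.1] [0.546  0.0665 0.054 ] [0.5501 0.0692 0.0692] [0.5373 0.0617 0.0402]
scene 0.04 36 [380.6 269.4] [0.5303 0.0984 0.0561] [0.5358 0.1004 0.0695] [0.5227 0.0959 0.0422]
scene 0.04 44 [395.8 279.4] [0.5221 0.1329 0.0554] [0.5273 0.1344 0.0696] [0.514  0.1309 0.0404]
scene 0.04 214 [410.7 298.5] [0.5237 0.1772 0.0468] [0.5435 0.1963 0.0518] [0.5013 0.1566 0.04  ]
scene 0.04 28 [334.3 293.3] [0.6308 0.0844 0.0445] [0.6368 0.0888 0.0516] [0.6248 0.0791 0.0401]
```

```bash
cat > plan.py <<'E'
import numpy as np
from scipy.optimize import least_squares
T=np.array([[.5228,.132],[.530,.097],[.546,.0652],[.568,.0367],[.5957,.0145],[.628,-.001]])
R=.16
def pt(p,s): # CCW travel, centre c, tine1 polar angle a
    return p[:2]+R*np.array([np.cos(p[2]+s/R),np.sin(p[2]+s/R)])
f=least_squares(lambda p:np.concatenate([pt(p,.036*i)-T[i] for i in range(6)]),[.68,.15,3.1])
p=f.x
head=lambda s:np.degrees(p[2]+s/R)+90-360   # motion heading, deg
E
python3 - <<'E'
from plan import *
from h import *
print("res mm",(f.fun*1e3).round(1),p)
for s in [-.0432,-.036,0,.18]: print(s,pt(p,s).round(4),head(s),"tool x heading",head(s)+180)
s=telemetry.observe(); R0=np.array(s["tool_rot"])
d=np.append(pt(p,-.0432),.21)-s["position"]; print("world",d,"tool",R0.T@d)
E
```

```text
res mm [-0.4  0.4  0.2  0.4 -0.3 -0.3 -0.   0.1  0.3 -0.2  0.3 -0.4] [0.68146007 0.14954073 3.2487799 ]
-0.0432 [0.5236 0.1755] -99.32848366225085 tool x heading 80.67151633774915
-0.036 [0.5226 0.1683] -96.75017358416216 tool x heading 83.24982641583784
0 [0.5224 0.1324] -83.85862319371864 tool x heading 96.14137680628136
0.18 [ 0.6283 -0.0014] -19.400871241501022 tool x heading 160.59912875849898
world [ 0.38771239 -0.35723529 -0.04580359] tool [-0.46400244 -0.25024314  0.04600026]
```

>>> send_rows --deltas '[[[-0.0464, -0.025, 0, 0, 0, 0, -1], [-0.0464, -0.025, 0, 0, 0, 0, -1], [-0.0464, -0.025, 0, 0, 0, 0, -1], [-0.0464, -0.025, 0, 0, 0, 0, -1], [-0.0464, -0.025, 0, 0, 0, 0, -1], [-0.0464, -0.025, 0, 0, 0, 0, -1], [-0.0464, -0.025, 0, 0, 0, 0, -1], [-0.0464, -0.025, 0, 0, 0, 0, -1], [-0.0464, -0.025, 0, 0, 0, 0, -1], [-0.0464, -0.025, 0.03, 0, 0, 0, -1]]]' --squeeze 20

```text
time_s: 1.35
position: [0.5257, 0.1747, 0.2274]
tool_rot: [[-0.969, 0.247, 0.004], [0.247, 0.969, 0.001], [-0.004, 0.002, -1.0]]
ft_force: [0.4, 0.2, -0.6]
grip_width: 0.0003
gripper_force: 0.0
```

>>> send_rows --deltas '[[[0, 0, 0, 0, 0, 0.165, -1], [0, 0, 0, 0, 0, 0.165, -1], [0, 0, 0, 0, 0, 0.165, -1], [0, 0, 0, 0, 0, 0.165, -1], [0, 0, 0, 0, 0, 0.165, -1], [0, 0, 0, 0, 0, 0.165, -1], [0, 0, 0, 0, 0, 0.165, -1], [0, 0, 0, 0, 0, 0.165, -1], [0, 0, 0, 0, 0, 0.164, -1], [0, 0, 0, 0, 0, 0, -1]]]'

```text
time_s: 2.6
position: [0.5236, 0.176, 0.226]
tool_rot: [[0.161, 0.987, -0.001], [0.987, -0.161, -0.0], [-0.0, -0.001, -1.0]]
ft_force: [-0.1, 0.2, 0.6]
grip_width: -0.0001
gripper_force: 0.0
```

```bash
python3 - <<'E'
from h import *
from plan import *
s=telemetry.observe(); P=np.array(s["position"]);R0=np.array(s["tool_rot"])
print(s["time_s"],P,np.degrees(np.arctan2(R0[1,0],R0[0,0])),R0[:,2],s["grip_width"],s["ft_force"])
g=np.append(pt(p,-.0432),P[2]); print("corr tool",R0.T@(g-P))
for n in ["scene","top"]:
    d=optics.get_image(n); W=world(d)
    save(n+"2",d["image"][130:330,290:550] if n=="scene" else d["image"],3 if n=="scene" else 1)
    L=(W-P)@R0
    m=(np.abs(L[...,0])<.03)&(np.abs(L[...,1])<.05)&(L[...,2]<.06)&(L[...,2]>-.03)
    q=L[m]; print(n,len(q),np.percentile(q,[0,2,50,98,100],axis=0).round(4) if len(q) else '')
    if n=="scene":
        v,u=np.nonzero(m)
        for r in range(v.max()-8,v.max()+1): print(r,L[r][m[r]][:, :].round(3).tolist()[:6])
E
```

```text
2.6 [0.52362955 0.17595534 0.22601634] 80.74297298011106 [-7.28128722e-04 -6.09640886e-05 -9.99999733e-01] -0.00014979429880606116 [-0.05285748  0.21234471  0.61494835]
corr tool [-4.81869581e-04  2.43090787e-05  6.82040732e-08]
scene 435 [[-0.0118 -0.0351 -0.03  ]
 [-0.0072 -0.0276 -0.0296]
 [ 0.0101  0.0067 -0.012 ]
 [ 0.0133  0.0301  0.0205]
 [ 0.0142  0.0355  0.0245]]
241 [[-0.005, 0.014, 0.013], [-0.003, 0.014, 0.011], [-0.002, 0.012, 0.012], [0.003, 0.015, 0.005], [0.004, 0.014, 0.004], [0.006, 0.014, 0.002]]
242 [[-0.006, 0.012, 0.018], [-0.002, 0.014, 0.013], [-0.001, 0.013, 0.012], [0.0, 0.012, 0.011], [0.004, 0.014, 0.006], [0.007, 0.014, 0.003]]
243 [[-0.003, 0.012, 0.018], [0.001, 0.014, 0.012], [0.001, 0.012, 0.013], [0.004, 0.012, 0.01], [0.007, 0.014, 0.006], [0.006, 0.011, 0.008]]
244 [[-0.001, 0.012, 0.017], [0.004, 0.014, 0.011], [0.004, 0.012, 0.012], [0.007, 0.014, 0.007], [0.007, 0.012, 0.009], [0.008, 0.01, 0.009]]
245 [[0.003, 0.013, 0.015], [0.006, 0.013, 0.012], [0.007, 0.013, 0.011], [0.007, 0.011, 0.012], [0.007, 0.008, 0.014], [0.007, 0.006, 0.015]]
246 [[0.007, 0.014, 0.013], [0.007, 0.013, 0.013], [0.007, 0.01, 0.015], [0.007, 0.008, 0.017], [0.008, 0.007, 0.016], [0.009, 0.006, 0.015]]
247 [[0.007, 0.011, 0.017], [0.008, 0.01, 0.016], [0.006, 0.006, 0.021], [0.008, 0.006, 0.018], [0.01, 0.006, 0.016], [0.011, 0.005, 0.016]]
248 [[0.005, 0.006, 0.024], [0.006, 0.006, 0.023], [0.008, 0.006, 0.02], [0.011, 0.007, 0.017], [0.01, 0.004, 0.02], [0.011, 0.002, 0.02]]
249 [[0.008, 0.007, 0.024], [0.01, 0.007, 0.021], [0.01, 0.005, 0.021]]
top 0
```

View pics/scene2.png

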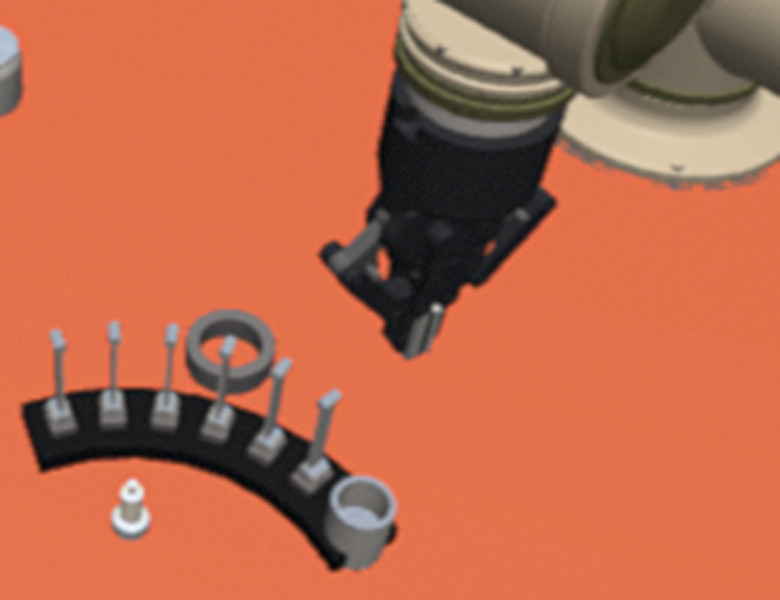

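The fingers are shut over the socket and their tips measure about 25 mm ahead of the TCP. I'll go down to pass about 7 mm below the tine tops.

>>> send_rows --deltas '[[[0, 0, 0.04, 0, 0, 0, -1], [0, 0, 0.04, 0, 0, 0, -1], [0, 0, 0.02, 0, 0, 0, -1], [0, 0, 0, 0, 0, 0, -1], [-0.0072, 0.00016, 0, 0, 0, -0.045, -1], [-0.0072, 0.00016, 0, 0, 0, -0.045, -1], [-0.0072, 0.00016, 0, 0, 0, -0.045, -1], [0, 0, 0, 0, 0, 0, -1]]]'

```text
time_s: 3.7
position: [0.5222, 0.1543, 0.1275]
tool_rot: [[0.028, 1.0, 0.002], [1.0, -0.028, 0.0], [0.0, 0.002, -1.0]]
ft_force: [-0.9, -0.6, 0.3]
grip_width: 0.0001
gripper_force: 0.0
```

```bash
python3 - <<'E'
from h import *
from plan import *
s=telemetry.observe(); P=np.array(s["position"]);R0=np.array(s["tool_rot"])
g=np.append(pt(p,-.0216),.126); print(s["time_s"],P,"corr tool",R0.T@(g-P),np.degrees(np.arctan2(R0[1,0],R0[0,0])),head(-.0216)+180,s["ft_force"])
E
```

```text
3.7 [0.52220503 0.15425581 0.12750326] corr tool [-0.00028481 -0.00067835  0.00150189] 88.40314743576302 88.40644657201528 [-0.94157421 -0.58185993  0.31227089]
```

>>> send_rows --deltas '[[[-0.0072, -0.0003, 0.001, 0, 0, -0.045, -1], [-0.0072, 0.00016, 0, 0, 0, -0.045, -1], [-0.0072, 0.00016, 0, 0, 0, -0.045, -1], [-0.0072, 0.00016, 0, 0, 0, -0.045, -1], [-0.0072, 0.00016, 0, 0, 0, -0.045, -1]]]'

```text
time_s: 4.32
position: [0.5245, 0.1189, 0.1261]
tool_rot: [[-0.197, 0.98, 0.001], [0.98, 0.197, 0.0], [0.0, 0.001, -1.0]]
ft_force: [0.1, 0.6, 0.1]
grip_width: -0.0
gripper_force: 0.4
```

```bash
python3 - <<'E'
from h import *
from plan import *
s=telemetry.observe(); P=np.array(s["position"]);R0=np.array(s["tool_rot"])
g=np.append(pt(p,.0144),.126); print(s["time_s"],P,"corr tool",R0.T@(g-P),s["ft_force"])
d=optics.get_image("scene"); save("scene3",d["image"][200:330,290:450],5)
E
```

```text
4.325 [0.52452218 0.11894261 0.12606471] corr tool [-7.40684957e-04 -1.09852951e-04  6.44718822e-05] [0.08884129 0.64314762 0.06599492]
```

View pics/scene3.png

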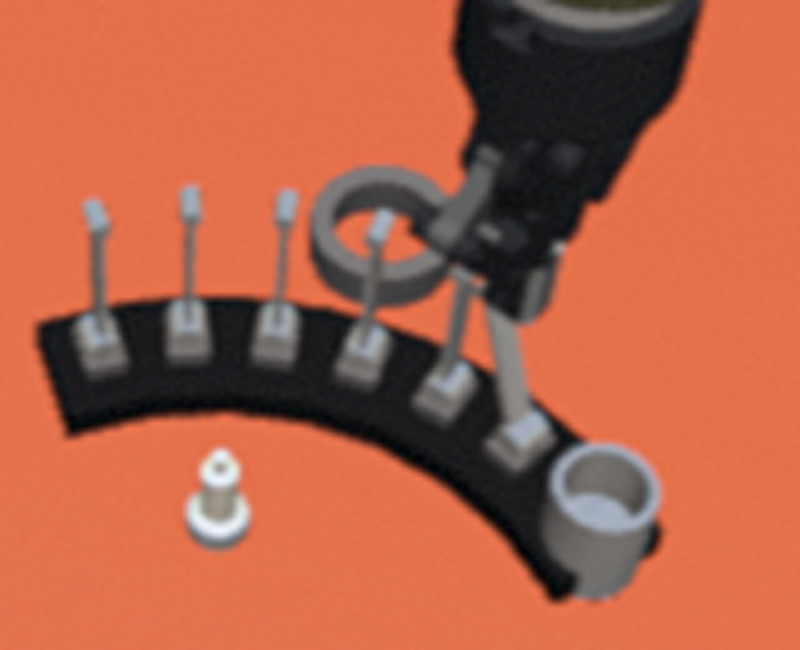

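Tine 1 (base at (520,440) in the crop, tip under the finger at (495,310)) is visibly bent away from the socket, and the bar hasn't moved. I'll continue along the arc.

>>> send_rows --deltas '[[[-0.0075, 0.0002, 0, 0, 0, -0.045, -1], [-0.0072, 0.00016, 0, 0, 0, -0.045, -1], [-0.0072, 0.00016, 0, 0, 0, -0.045, -1], [-0.0072, 0.00016, 0, 0, 0, -0.045, -1], [-0.0072, 0.00016, 0, 0, 0, -0.045, -1]]]'

```text
time_s: 5.0
position: [0.5355, 0.0845, 0.1259]
tool_rot: [[-0.41, 0.912, 0.001], [0.912, 0.41, 0.0], [-0.0, 0.001, -1.0]]
ft_force: [-0.6, 0.4, -0.3]
grip_width: 0.0002
gripper_force: 0.4
```

```bash
python3 - <<'E'
from h import *
from plan import *
s=telemetry.observe(); P=np.array(s["position"]);R0=np.array(s["tool_rot"])
g=np.append(pt(p,.0504),.126); print(s["time_s"],P,"corr tool",R0.T@(g-P),s["ft_force"])
d=optics.get_image("scene"); save("scene4",d["image"][200:330,290:450],5)
E
```

```text
5.0 [0.53550538 0.08445926 0.12590887] corr tool [-4.38811143e-04 -1.93511336e-04 -9.12553096e-05] [-0.61851935  0.38376672 -0.29390084]
```

View pics/scene4.png

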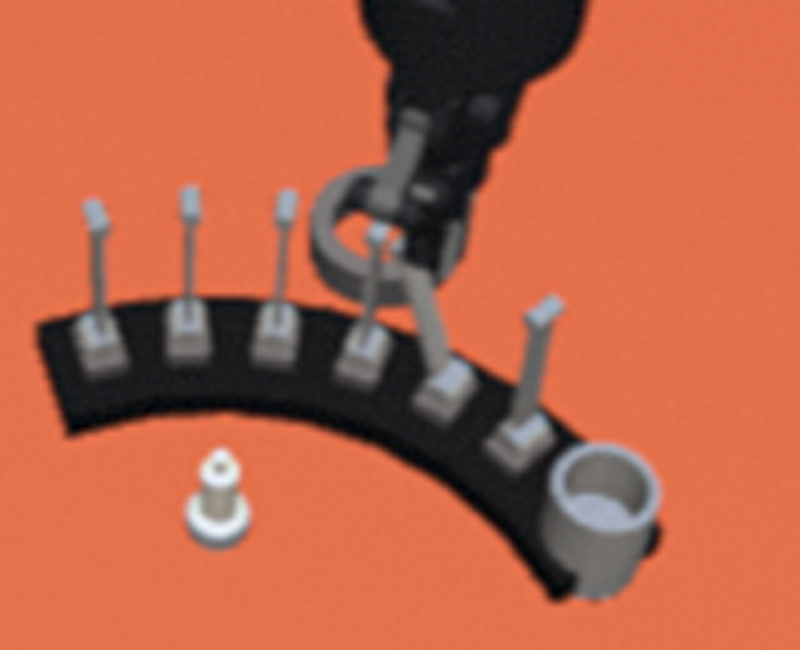

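Tine 1 is upright again at (545,310) and tine 2 is bent at (420,280). The bar hasn't shifted, so I'll continue.

>>> send_rows --deltas '[[[-0.0072, 0.00016, 0, 0, 0, -0.045, -1], [-0.0072, 0.00016, 0, 0, 0, -0.045, -1], [-0.0072, 0.00016, 0, 0, 0, -0.045, -1], [-0.0072, 0.00016, 0, 0, 0, -0.045, -1], [-0.0072, 0.00016, 0, 0, 0, -0.045, -1], [-0.0072, 0.00016, 0, 0, 0, -0.045, -1], [-0.0072, 0.00016, 0, 0, 0, -0.045, -1], [-0.0072, 0.00016, 0, 0, 0, -0.045, -1], [-0.0072, 0.00016, 0, 0, 0, -0.045, -1], [-0.0072, 0.00016, 0, 0, 0, -0.045, -1]]]'

```text
time_s: 6.3
position: [0.5785, 0.0276, 0.1257]
tool_rot: [[-0.766, 0.643, 0.0], [0.643, 0.766, 0.0], [0.0, 0.0, -1.0]]
ft_force: [-0.6, 0.9, -0.2]
grip_width: -0.0
gripper_force: 0.4
```

```bash
python3 - <<'E'
from h import *
from plan import *
s=telemetry.observe(); P=np.array(s["position"]);R0=np.array(s["tool_rot"])
g=np.append(pt(p,.1224),.126); print(s["time_s"],P,"corr tool",R0.T@(g-P),s["ft_force"])
d=optics.get_image("scene"); save("scene5",d["image"][200:330,290:450],5)
E
```

```text
6.3 [0.57846453 0.02757701 0.12573892] corr tool [-0.00042618 -0.00036585 -0.00026115] [-0.62873276  0.90039624 -0.20861659]
```

View pics/scene5.png

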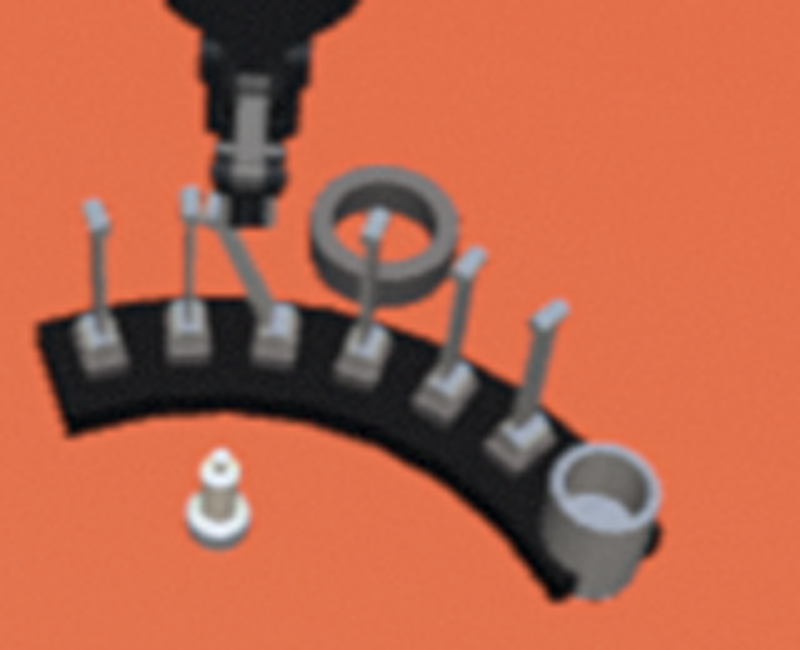

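Tines 1–3 are upright, tine 4 is bent about 25° with its tip at (215,210), and the bar hasn't moved. Next come tines 5 and 6, then straight on past the plain end.

>>> send_rows --deltas '[[[-0.0072, 0.00016, 0, 0, 0, -0.045, -1], [-0.0072, 0.00016, 0, 0, 0, -0.045, -1], [-0.0072, 0.00016, 0, 0, 0, -0.045, -1], [-0.0072, 0.00016, 0, 0, 0, -0.045, -1], [-0.0072, 0.00016, 0, 0, 0, -0.045, -1], [-0.0072, 0.00016, 0, 0, 0, -0.045, -1], [-0.0072, 0.00016, 0, 0, 0, -0.045, -1], [-0.0072, 0.00016, 0, 0, 0, -0.045, -1], [-0.0072, 0, 0, 0, 0, 0, -1], [-0.0072, 0, 0, 0, 0, 0, -1]]]'

```text
time_s: 7.6
position: [0.642, -0.0059, 0.1255]
tool_rot: [[-0.943, 0.334, -0.0], [0.334, 0.943, 0.0], [0.0, 0.0, -1.0]]
ft_force: [-0.8, -0.1, 0.7]
grip_width: 0.0
gripper_force: 0.4
```

```bash
python3 - <<'E'
from h import *
from plan import *
s=telemetry.observe(); P=np.array(s["position"]);R0=np.array(s["tool_rot"])
print(s["time_s"],P,"T6 in tool",R0.T@(np.append(pt(p,.18),.108)-P),s["ft_force"])
d=optics.get_image("scene"); save("scene6",d["image"][200:330,290:450],5)
E
```

```text
7.6 [ 0.64196513 -0.00588875  0.12545021] T6 in tool [ 0.01437666 -0.00030041  0.01745054] [-0.78532085 -0.05115176  0.66715809]
```

View pics/scene6.png

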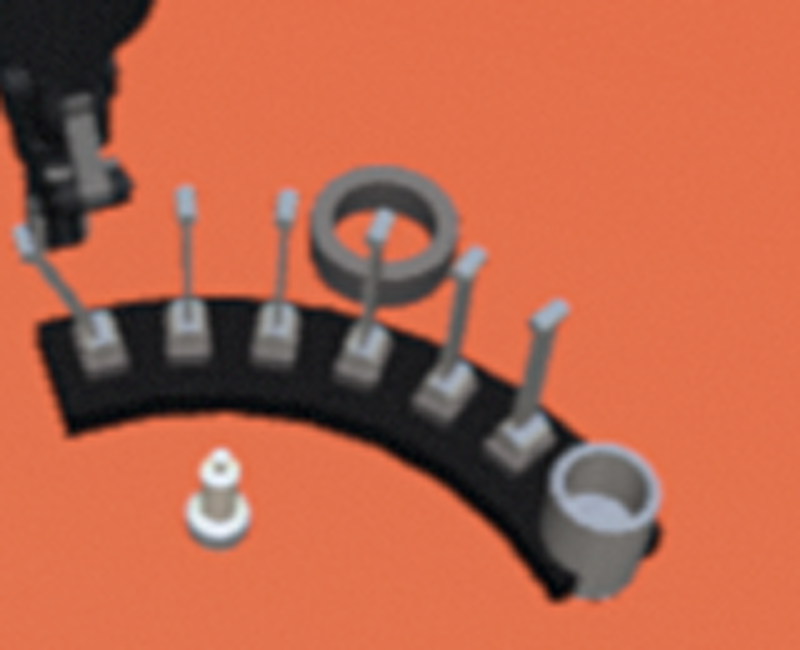

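Tine 6 is bent with its tip at (25,240) and the others are upright. I'll go on past it, then lift.

>>> send_rows --deltas '[[[-0.0072, 0, 0, 0, 0, 0, -1], [-0.0072, 0, 0, 0, 0, 0, -1], [-0.0072, 0, 0, 0, 0, 0, -1], [-0.0072, 0, 0, 0, 0, 0, -1], [-0.0072, 0, 0, 0, 0, 0, -1], [-0.0072, 0, 0, 0, 0, 0, -1], [-0.0072, 0, 0, 0, 0, 0, -1], [-0.0072, 0, 0, 0, 0, 0, -1], [0, 0, -0.02, 0, 0, 0, -1], [0, 0, -0.03, 0, 0, 0, -1], [0, 0, -0.03, 0, 0, 0, -1], [0, 0, 0, 0, 0, 0, -1]]]'

```text
time_s: 9.15
position: [0.6969, -0.0254, 0.208]
tool_rot: [[-0.943, 0.332, 0.005], [0.332, 0.943, -0.001], [-0.005, 0.001, -1.0]]
ft_force: [0.4, 0.4, -0.4]
grip_width: 0.0001
gripper_force: 0.0
```

```bash
python3 - <<'E'
from h import *
s=telemetry.observe(); print(s["time_s"],s["position"],s["ft_force"])
d=optics.get_image("scene"); save("scene7",d["image"][180:330,270:450],4)
E
```

```text
9.15 [ 0.69693372 -0.02536759  0.20795821] [ 0.35599065  0.37158022 -0.43498689]
```

View pics/scene7.png

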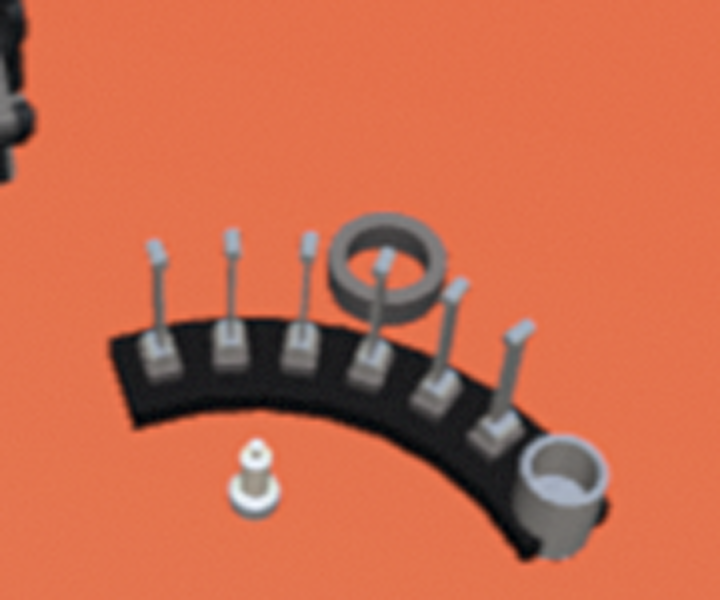

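All six tines are upright (tine 6's tip at (157,252)), the bar, spark plug and tape roll are where they were, and the gripper is clear.

```bash
python3 -c "
from rig import env
print(env.close_job())"
```

```text
the job is handed in; nothing more can be done
None
```

I ran the fingertips once along all six tines from the socket end past the plain end in 9.2 s. Tines 1, 2, 4 and 6 were pictured bending away from the socket (about 25° by design and by eye), 3 and 5 were swept at the same depth but not pictured mid-bend, and at the end all six stood upright with nothing visibly shifted; the job is handed in.

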